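Draw the casting gauge's arm out to the 150 mark and hold it

TASK

Take the brass-headed pointer pin out of the pocket tray and seat it fully in the hole in the nose of the gauge's sliding arm. Then squeeze the arm's grip so that its red lock button is pressed in, draw the arm out to the 150 mm mark, bringing the pointer over the casting's bore, and finish there still holding the grip with the button squeezed in, so that the arm can be nudged while the bore is checked. Never force the arm while it is locked, and leave the castings, the other pins and the tools as they are.

Things in the scene. Friction and masses are not known exactly. Their poses are not given: they have to be found in the camera images.
- gauge: slide-arm checking gauge for castings, fixed: grey bed 510 x 140 x 20 mm (x -220 to +290), two green pedestals, a level aluminium tube (x -210 to 0; 46 mm wide, its top 146 mm above the bench) with a black ring (top 150 mm) at its mouth. Origin: on the bench, straight below the tube's mouth. x: level, out of the mouth, the way the arm draws out; y: level, to the red button's side; z: up
- tube_mouth (a point): centre of the tube's mouth, 125 mm above the bench, on the arm's axis: the reading edge. The steel bar that comes out here is the scale: short black ticks every 10 mm, full-width red lines at 50, 100 and 150 mm counted from the grip. The third red line is the 150 mark; it is reached when it stands at the mouth
- slide_arm (a joint): how far the arm is drawn out, in m: the gap along the gauge's x from the tube's mouth to the back face of the black grip; 0.150 is the 150 mark, 0 shut, 0.18 the end stop (nothing stops it at the mark). It starts 15 to 60 mm out, locked (the brake slips only above 25 N). Unlocked it slides with about 2 N of friction, only along the gauge's x, and stays where it is left without springing back
- lock_button (a joint): travel of the red spring button in the +y side of the grip, in m: 0 out (a brake locks the arm), 0.0055 pressed right in. It moves along the gauge's -y. Pressing starts at about 10 N and needs about 12 N at the end; beyond 4 mm the lock is fully released. It springs out and locks again when let go
- grip_center (a point): centre of the black grip at the bar's outer end, 22.5 mm beyond its back face, 125 mm above the bench; axes as the gauge's. The grip is 46 mm along x, 36 mm across y, 40 mm high. Squeezing it across y from above presses the button, which stands 6 mm proud of the +y side (0.5 mm when in): 42 mm wide with the button out, 36.5 mm with it in. Both sides are free for fingers
- button_face (a point): centre of the red button's outer face, 24 x 24 mm: 24 mm from the grip's centre towards the gauge's +y when out; moves with the button and the arm
- bush (a point): centre of the mouth of the round upright hole in the arm's aluminium nose plate, in its top face; axes as the gauge's. 44.5 mm beyond grip_center along x and 10 mm higher (135 mm above the bench). The hole is 12 mm wide, chamfered, right through the plate (44 mm along x, 36 mm across y, 20 mm thick); the grip behind it stands 10 mm higher
- pointer_pin: the pointer pin, 62 mm long, about 55 g: brass head 18 mm in diameter and 22 mm high, steel shank 10 mm in diameter and 40 mm long whose last 8 mm taper to a 3 mm tip. Origin: at the tip; z up along the pin to the head. It starts upright in a pocket of the tray, its head standing on the tray's top (50 mm above the bench)
- pin_collar (a point): point on the pointer pin's axis at the underside of its head, 40 mm above the tip: seated, this point lies at bush
- pin_tray: grey pocket tray, fixed, 156 mm (x) by 112 mm (y) by 50 mm high, with six round 12 mm pockets 42 mm deep, at x -48, 0, +48 mm and y -26, +26 mm. Origin: centre of its underside. Four pockets hold pins; two are empty
- red_pin: pin with a red head, as long and wide as the pointer pin; stays in its pocket. Origin at its lower end
- blue_pin: pin with a blue head, as long and wide as the pointer pin; stays in its pocket. Origin at its lower end
- white_pin: pin with a white head, as long and wide as the pointer pin; stays in its pocket. Origin at its lower end
- casting: grey cast pump cover in the gauge's nest, 120 mm in diameter, its hub 60 mm high (top 80 mm above the bench) with the bore, about 36 mm wide, that is checked. Origin: centre of its underside, on the bore's axis, 217 mm from the gauge's origin along its x
- raw_casting: a rough pump cover, 120 mm in diameter and 60 mm high, lying on the bench beyond the gauge. Origin: centre of its underside
- hammer: ball hammer with a wooden handle, 255 mm long, 33 mm high, lying to the left of the gauge. Origin: on the bench, near the head
- chisel: cold chisel, 150 mm long, 16 mm high, lying beyond the gauge. Origin: on the bench, near its middle
- marker: paint marker, white with a pink cap, 140 mm long, 15 mm high, lying beyond the gauge. Origin: on the bench, near its middle
Not all that is in view belongs to the job. Leave any blue or pink look-alike of the casting alone.

How it is judged:
On the way, in this order (a step that is already met when the one before it is completed fails the run):
1. the pointer pin is seated in the arm's nose and let go (distance between pin_collar and bush below 0.004 m and angle between pointer_pin's own z axis and vertical below 0.12 rad and contact force between the fingers and pointer_pin below 0.3 N), for 0.3 s.
2. the grip is squeezed and the lock button pressed in, before the arm is drawn out (value of joint lock_button above 0.004 m and contact force between the fingers and gauge above 5 N and distance of bush from where it was at the start of the episode below 0.01 m), for 0.1 s.
At the end, for the whole second after the job is handed in: the arm stands still at the 150 mark (within 3 mm), the fingers holding the grip (over 5 N) with the lock button pressed in over 4 mm; the pointer pin sits in the nose (collar within 4 mm of the hole's mouth, within 7 degrees of upright), untouched, its tip within 10 mm of the bore's axis from above (all of step 1 and value of joint lock_button above 0.004 m and contact force between the fingers and gauge above 5 N and horizontal distance between pointer_pin and casting below 0.01 m and value of joint slide_arm between 0.147 and 0.153 m and velocity of joint slide_arm between -0.005 and 0.005 m/s); the arm keeps its last pose, push and grip.
It fails at once if the arm is forced along while it is locked (value of joint lock_button below 0.0015 m and distance of bush from where it was at the start of the episode above 0.008 m and (velocity of joint slide_arm above 0.05 m/s or velocity of joint slide_arm below -0.05 m/s)).
It fails at once if another pin is pulled out or displaced (distance of any of red_pin, blue_pin, white_pin from where it was at the start of the episode above 0.015 m).
It fails at once if a casting or a tool is disturbed (distance of any of casting, raw_casting, hammer, chisel, marker from where it was at the start of the episode above 0.02 m).
It also fails if it takes over 56 s, if anything falls off the work surface, if the arm or the gripper's body presses on something with over 40 N, if the wrist force passes 120 N, or if a joint passes its speed limit or range.

ROBOT

A 7-joint arm with a two-finger parallel gripper is mounted at the origin on the work surface. World frame = base frame: x ahead of the robot, y to its left, z up, the work surface at z = 0. Lengths are in m, angles in rad, forces in N, time in s.
With the tool pointing down it reaches from about 0.35 to 0.9 m from the base axis. Payload 8.1 kg.
Tool frame: the origin (TCP) lies midway between the tips of the shut fingers; the grasp point (between the pads) lies 19 mm behind it; z points along the fingers, y is the line along which they close (so a half turn about z gives the same grasp; the last joint's range is limited). The gripper opens to 92 mm and grips with 3 to 60 N. Pads are 19 mm wide; open, the fingers measure 130 mm over their backs; the gripper's body (75 mm by 190 mm) begins 47 mm behind the grasp point.
Start: joints at [1.12, 0.434, 0.025, 1.573, -0.012, 1.134, -0.075], TCP at [0.213, -0.588, 0.227] pointing down, gripper open.
Joint ranges: [-2.62, 2.62], [-0.44, 2.09], [-1.27, 1.32], [0.08, 2.57], [-1.32, 4.46], [0.12, 2], [-2.74, 2.74]. Speed limits (rad/s): [2.22, 2.22, 3.01, 3.01, 3.14, 3.14, 3.14].

INTERFACE

Orientations are given as a rotation vector (axis times angle).
In Python, from cell import arm gives the robot as it stands.
- The arm moves only by the tool carry_out, never from a script. Its arguments are lists of equal length, an entry for each row: "claw": the finger opening in cm, from 0 to 9.18; "delta_pos": the shift along the tool's x, y, z in cm, a list of three; "angular": the turn, a rotation vector about the tool's x, y, z in rad, a list of three. In form: {"claw": [claw, ...], "delta_pos": [[dx, dy, dz], ...], "angular": [[ax, ay, az], ...]}. A call has 1 to 20 rows; each row shifts and turns the commanded pose from where the row before left it, along the tool's axes as they then stand; what a row does not reach is not made up. A row lasts 1/10 s, in which the tool goes at most 50 mm and 8.59 degrees, less where a joint would pass 70% of its speed; a pose out of reach is approached as far as the arm can. A call with a gripper value outside its range is refused whole. The fingers move at their own pace and stop on an object; "force" is the grip in N (left out, the last holds). Time passes only in rows, so rows that do not move let the fingers close. It gives the time, the measured TCP pose, the force, the opening and the grip force at its end, in the units of the state.
- arm.observe(): the state, without advancing time (a new reading comes with each control period).
- arm.get_image(name): name is "side" or "top" or "wrist"; returns a dict with "frame" (384x512x3 uint8, red, green, blue), "mtx" (3x3 intrinsics, pixels), "T" (4x4, takes a point from camera to world coordinates). Camera axes: x right, y down, z forward; pixel columns grow to the right and rows downward; lengths in m; the calibration is good to about 2 mm. A picture is of the moment at which its call begins. There is no depth.
- arm.sign_off(): hands the job in; it is judged then, once.
Trained networks look in a picture, given as the dict that the camera call returned (one of the last four; its "shot" number tells which), for a name from the list of things; names that differ only in an ending like _2 or _b are one class to them, and where a whole thing is asked for, a point or a joint stands for the part that bears it (a point fixed in the world has none). Each returns a list of dicts, best first, with "conf" (0 to 1); they miss things now and then, are a little off and sometimes report something else, mostly with a low value. They report only what shows in the picture. A call takes as long as a camera call. They do not tell look-alikes from the thing itself.
- arm.look_for(label, picture): "centre" ([column, row] as shares, 0 to 1, of the picture: columns of its width, rows of its height, amid what is visible of it).
- arm.trace(label, picture): "region" (384x512 bool, what is visible of it) and "centre" ([column, row] as shares, 0 to 1, of the picture: columns of its width, rows of its height, amid what is visible of it).
- arm.place_of(label, picture): "centre" ([column, row] as shares, 0 to 1, of the picture: columns of its width, rows of its height: a listed point, or the origin of a listed thing).
The state is a dict: "clock": time; "joints": joint angles; "dq": joint speeds; "joint_efforts": joint torques, N m; "position": TCP position; "ee_rot": TCP orientation; "force": force on the tool from outside, world axes, zero at the start; "ft_torque": the same for the moment, N m; "width": opening from 0.0 (shut) to 1.0 (fully open); "gripper_force": force on a finger pad.
Only numpy, scipy, OpenCV 4.12 (cv2) and the standard library are available. Lean on these libraries where they do the work, as an engineer would, in place of code of your own. Each camera call takes 0.05 s, during which the arm holds its last target. There are 200 camera calls.

## Working session

There is one attempt and no reset: what is moved stays moved. The work goes in short steps, Python scripts to look and compute and a tool call to move; the robot and the scene stay as the last step left them, time stands still between calls to the robot, and variables do not carry over. Pictures are saved under pics/ and viewed, at most 10 in all, crops included, and the job is handed in when it is done.

Besides the shell and the picture viewer there is one more tool, called after "Emit:" in YAML: its name, and indented under it one key for each argument. carry_out: Moves the arm, as the interface text tells. Its arguments: {"type":"object","properties":{"claw":{"type":"array","items":{"type":"number"}},"delta_pos":{"type":"array","items":{"type":"array","items":{"type":"number"}}},"angular":{"type":"array","items":{"type":"array","items":{"type":"number"}}},"force":{"type":"number"}},"required":["claw","delta_pos","angular"]}

```bash
mkdir -p pics; cat > h.py <<'E'
import numpy as np, cv2
from cell import arm
from scipy.spatial.transform import Rotation as R
def px(c): return np.array([c[0]*512,c[1]*384])
def ray(p,im):
    d=np.linalg.inv(im["mtx"])@np.array([p[0],p[1],1.0]); T=np.array(im["T"])
    return T[:3,3],T[:3,:3]@d
def onz(p,im,z):
    o,d=ray(p,im); return o+d*(z-o[2])/d[2]
def proj(X,im):
    T=np.array(im["T"]); c=T[:3,:3].T@(np.array(X)-T[:3,3]); q=np.array(im["mtx"])@c; return q[:2]/q[2]
def tri(pairs):
    A=np.zeros((3,3));b=np.zeros(3)
    for p,im in pairs:
        o,d=ray(p,im); d=d/np.linalg.norm(d); M=np.eye(3)-np.outer(d,d); A+=M;b+=M@o
    return np.linalg.solve(A,b)
def save(im,n): cv2.imwrite("pics/"+n,im["frame"][:,:,::-1])
E
python3 - <<'E'
from h import *
s=arm.observe(); print(s["clock"],s["position"],s["ee_rot"],s["width"],s["force"])
ims={n:arm.get_image(n) for n in ("side","top")}
cv2.imwrite("pics/a.png",cv2.resize(np.vstack([ims["side"]["frame"],ims["top"]["frame"]]),(768,1152))[:,:,::-1]) if 0 else None
for n in ims: save(ims[n],n+"0.png")
for n in ims: 
  print(n,np.round(ims[n]["T"],3).tolist())
  for l in ["pointer_pin","pin_collar","red_pin","white_pin","blue_pin","bush","grip_center","button_face","tube_mouth","casting","pin_tray","gauge"]:
    r=arm.place_of(l,ims[n]); print(l,[(np.round(px(a["centre"]),1).tolist(),round(a["conf"],2)) for a in r[:3]])
E
```

```text
0.0 [ 0.21278054 -0.58709564  0.22594638] [-3.09270541e+00 -5.43216753e-01  6.63619571e-04] 1.0017432184878734 [ 0.5157071   0.16094541 -0.38758303]
side [[0.999, -0.036, 0.034, 0.534], [-0.048, -0.583, 0.811, -0.935], [-0.009, -0.812, -0.584, 0.816], [0.0, 0.0, 0.0, 1.0]]
pointer_pin [([213.8, 320.9], 0.56)]
pin_collar [([213.4, 310.8], 0.55)]
red_pin [([233.9, 317.8], 0.6)]
white_pin [([248.8, 299.9], 0.42), ([214.7, 323.0], 0.33)]
blue_pin [([232.2, 305.1], 0.37)]
bush [([237.4, 187.4], 0.67)]
grip_center [([241.6, 183.0], 0.55)]
button_face [([242.4, 232.0], 0.19)]
tube_mouth [([235.7, 168.9], 0.76)]
casting [([174.0, 282.1], 0.79), ([242.6, 234.8], 0.76), ([212.1, 323.0], 0.67)]
pin_tray [([235.3, 314.0], 0.94)]
gauge [([241.3, 197.5], 0.98), ([247.4, 301.2], 0.45)]
top [[0.015, -0.993, 0.114, 0.459], [-1.0, -0.016, -0.007, 0.064], [0.008, -0.114, -0.993, 1.155], [0.0, 0.0, 0.0, 1.0]]
pointer_pin [([220.7, 136.0], 0.65), ([384.9, 233.6], 0.57), ([205.5, 205.9], 0.4)]
pin_collar [([389.7, 227.9], 0.44)]
red_pin [([379.7, 218.9], 0.57), ([372.0, 219.8], 0.44)]
white_pin [([364.1, 202.8], 0.58)]
blue_pin [([332.9, 139.2], 0.6), ([365.4, 218.0], 0.53)]
bush [([241.3, 202.9], 0.73)]
grip_center [([225.7, 204.2], 0.68), ([273.7, 138.2], 0.24)]
button_face []
tube_mouth []
casting [([280.0, 205.8], 0.91), ([335.1, 270.8], 0.75), ([231.0, 267.9], 0.57)]
pin_tray [([371.2, 216.5], 0.89)]
gauge [([210.1, 206.8], 0.63)]
```

View pics/side0.png

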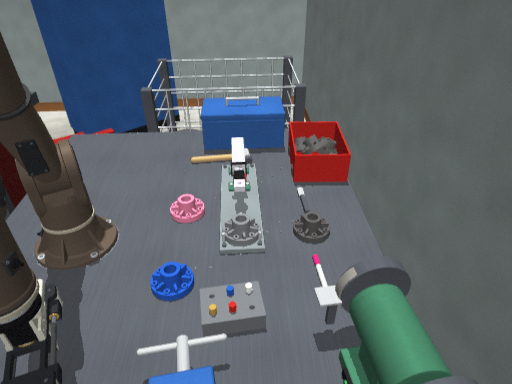

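View pics/top0.png

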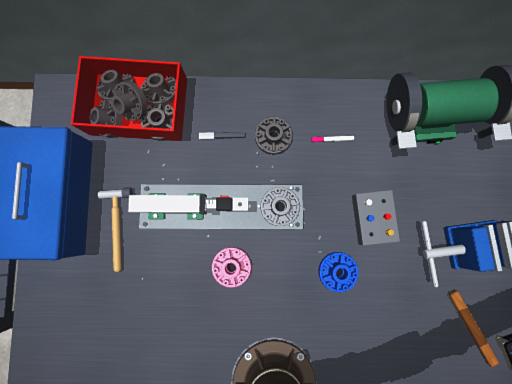

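Side view: brass-headed pin at about (213,310) in the tray, with red (232,307), blue (230,291) and white (248,288). Top view: brass at (390,232), red (388,216), blue (370,218), white (369,202). The gauge nose is at (241,204) in the top view, with the red button at (224,197). Candidates for the pin are brass (390,232), red (388,216), white (369,202) and blue (370,218). The network hits at (220,136) and (205,206) are false. I choose brass at top (390,232) and will check it in a close crop.

```bash
python3 - <<'E'
from h import *
s=arm.observe(); r=R.from_rotvec(s["ee_rot"]); print(np.round(r.as_matrix(),3).tolist())
S=arm.get_image("side");T=arm.get_image("top")
def blob(im,lo,hi,box):
    hsv=cv2.cvtColor(im["frame"],cv2.COLOR_RGB2HSV); x0,y0,x1,y1=box
    m=cv2.inRange(hsv,lo,hi); k=np.zeros_like(m);k[y0:y1,x0:x1]=m[y0:y1,x0:x1]
    ys,xs=np.nonzero(k); return np.array([xs.mean()+.5,ys.mean()+.5]),len(xs)
for n,lo,hi in [("brass",(15,110,90),(32,255,255)),("blue",(105,120,60),(125,255,255)),("red",(0,150,80),(6,255,255))]:
    bt=blob(T,lo,hi,(355,190,400,246)); bs=blob(S,lo,hi,(200,280,265,335))
    print(n,bt,bs,"tri",tri([(bt[0],T),(bs[0],S)]),"topz",onz(bt[0],T,.068)[:2])
for n,p,z in [("bush",(241,203.5),.135),("casting bore",(280.3,205.8),.08),("tubeL",(129,203.5),.146),("tubeR",(200,204),.146)]: print(n,onz(p,T,z))
a=T["frame"][175:240,120:310];b=T["frame"][185:250,350:410]
cv2.imwrite("pics/c.png",np.vstack([cv2.resize(a,(760,260),interpolation=2),cv2.resize(b,(300,325),interpolation=2).repeat(1,0) if 0 else cv2.copyMakeBorder(cv2.resize(b,(300,325),interpolation=2),0,0,0,460,0)])[:,:,::-1])
E
```

```text
[[0.94, 0.341, 0.0], [0.341, -0.94, -0.0], [0.0, 0.0, -1.0]]
brass (array([390. , 232.5]), 38) (array([213.05072464, 309.63043478]), 69) tri [ 0.45335797 -0.34183656  0.0626471 ] topz [ 0.45221863 -0.33996533]
blue (array([370.73809524, 218.26190476]), 42) (array([230.31818182, 290.6969697 ]), 66) tri [ 0.4949916  -0.28505279  0.06245128] topz [ 0.49360996 -0.28336054]
red (array([387.77272727, 216.59090909]), 33) (array([232.54615385, 306.94615385]), 65) tri [ 0.50070623 -0.33644921  0.06261255] topz [ 0.49936024 -0.33454873]
bush [0.5273265  0.10252444 0.135     ]
casting bore [ 0.52598404 -0.01183683  0.08      ]
tubeL [0.52182508 0.41234972 0.146     ]
tubeR [0.5234532 0.2158214 0.146    ]
```

View pics/c.png

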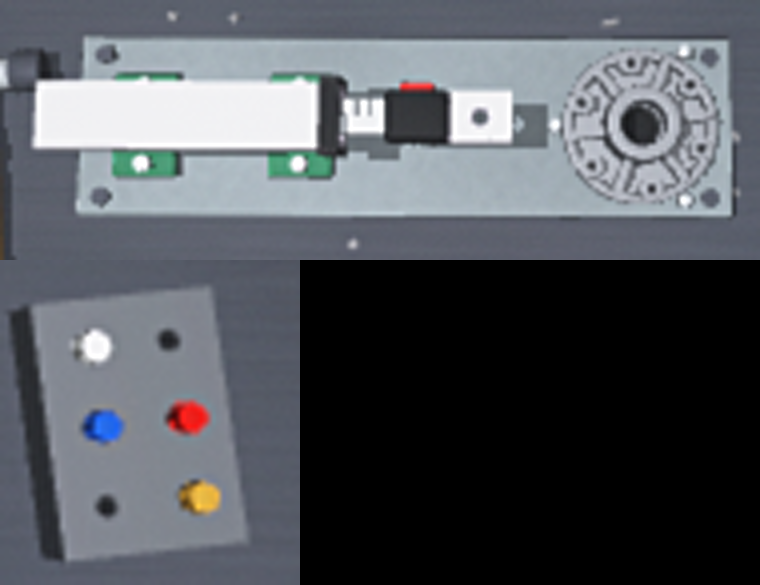

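The crop confirms brass in the near-right corner (200,497 in the crop). Its tray-y neighbour pocket (107,506) is empty, and red is beside it along tray x. I'll move above it and close along the tray's y.

Emit:
carry_out:
  claw: [5, 5, 5, 5, 5, 5, 5, 5, 5, 5, 5, 5, 5]
  delta_pos:
    - [3.1, -1.5, 0]
    - [3.1, -1.5, 0]
    - [3.1, -1.5, 0]
    - [3.1, -1.5, 0.6]
    - [3.1, -1.5, 1]
    - [3.1, -1.5, 1]
    - [3.1, -1.5, 1]
    - [3.1, -1.5, 1]
    - [3.1, -1.5, 1]
    - [3.1, -1.5, 1]
    - [0, 0, 0]
    - [0, 0, 0]
    - [0, 0, 0]
  angular:
    - [0, 0, 0]
    - [0, 0, 0]
    - [0, 0, 0]
    - [0, 0, 0]
    - [0, 0, 0]
    - [0, 0, 0]
    - [0, 0, 0]
    - [0, 0, 0]
    - [0, 0, 0]
    - [0, 0, 0]
    - [0, 0, 0.117]
    - [0, 0, 0.117]
    - [0, 0, 0]

```text
clock: 2.7
position: [0.4536, -0.3407, 0.1607]
ee_rot: [3.136, 0.177, -0.0]
force: [-0.8, 0.1, -0.1]
width: 0.543
gripper_force: 0.0
```

```bash
python3 - <<'E'
from h import *
s=arm.observe(); r=R.from_rotvec(s["ee_rot"]); print(s["clock"],s["position"],np.round(r.as_matrix(),3).tolist())
W=arm.get_image("wrist"); save(W,"w1.png"); print(np.round(W["T"],3).tolist())
hsv=cv2.cvtColor(W["frame"],cv2.COLOR_RGB2HSV); m=cv2.inRange(hsv,(15,110,60),(32,255,255))
n,l,st,c=cv2.connectedComponentsWithStats(m)
for i in range(1,n):
  if st[i,4]>60: print(st[i],c[i],onz(c[i],W,.072))
for z in (.05,.072): print(proj([.453,-.341,z],W))
for l in ["pointer_pin","pin_collar"]: print(l,[(px(a["centre"]),a["conf"]) for a in arm.place_of(l,W)])
E
```

```text
2.7 [ 0.45359452 -0.34069774  0.16070021] [[0.994, 0.112, -0.0], [0.112, -0.994, -0.0], [-0.0, 0.0, -1.0]]
[[0.112, -0.951, -0.289, 0.532], [-0.994, -0.107, -0.034, -0.331], [0.001, 0.291, -0.957, 0.319], [0.0, 0.0, 0.0, 1.0]]
[246 177  23  28 515] [257.20776699 190.22718447] [ 0.45569127 -0.33915692  0.072     ]
[144 262  20  60 611] [151.82651391 292.48281506] [ 0.35778776 -0.2621978   0.072     ]
[353 262  20  60 616] [364.31655844 292.23863636] [ 0.37757312 -0.43726978  0.072     ]
[ 150  333  352   16 3920] [344.10535714 342.49209184] [ 0.32599398 -0.42989888  0.072     ]
[259.11864758 185.64207376]
[259.23435009 193.8643729 ]
pointer_pin [(array([258.5088, 172.9152]), 0.61)]
pin_collar [(array([258.304, 187.008]), 0.88)]
```

View pics/w1.png

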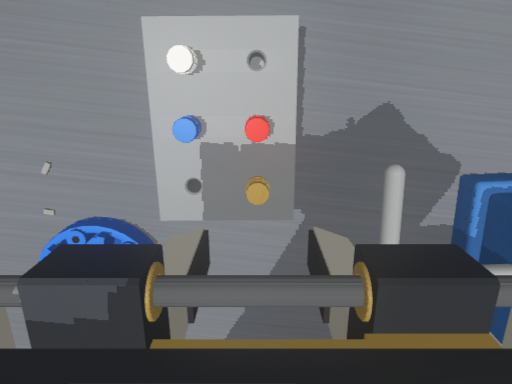

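Wrist view: the brass head is at (257,190), centred between the fingers. A grey vise handle stands to the right, with its end at (395,170), so I'll check its clearance to the gripper body.

```bash
python3 - <<'E'
from h import *
S=arm.get_image("side");T=arm.get_image("top")
a=tri([((223,338.5),S),((424,223.5),T)]);b=tri([((141,351.5),S),((434,285),T)]); print(a,b)
d=b-a; print((np.array([.454,-.341])-a[:2])@np.array([-d[1],d[0]])/np.hypot(d[0],d[1]))
E
```

```text
[ 0.48088151 -0.43591744  0.08210422] [ 0.30524261 -0.45791587  0.0821497 ]
-0.09752235105904061
```

Handle top is at about 0.09 m and the body stays above 0.119 m, so it is clear. Descending and gripping.

Emit:
carry_out:
  claw: [5, 5, 5, 5, 5, 5, 1, 1, 1, 1, 1]
  delta_pos:
    - [0, 0, 2.5]
    - [0, 0, 2.5]
    - [0, 0, 2.5]
    - [0, 0, 2]
    - [0, 0, 1.2]
    - [0, 0, 0]
    - [0, 0, 0]
    - [0, 0, 0]
    - [0, 0, 0]
    - [0, 0, 0]
    - [0, 0, 0]
  angular:
    - [0, 0, 0]
    - [0, 0, 0]
    - [0, 0, 0]
    - [0, 0, 0]
    - [0, 0, 0]
    - [0, 0, 0]
    - [0, 0, 0]
    - [0, 0, 0]
    - [0, 0, 0]
    - [0, 0, 0]
    - [0, 0, 0]
  force: 20

```text
clock: 4.05
position: [0.4536, -0.341, 0.0542]
ee_rot: [3.136, 0.179, 0.001]
force: [0.4, -0.3, 2.7]
width: 0.175
gripper_force: 20.0
```

Emit:
carry_out:
  claw: [1, 1, 1, 1, 1, 1, 1, 1, 1, 1, 1, 1, 1, 1, 1, 1, 1, 1, 1, 1]
  delta_pos:
    - [0, 0, -1.6]
    - [0, 0, -3]
    - [0, 0, -4]
    - [0, 0, -4]
    - [0, 0, -3]
    - [0, 0, -1]
    - [0.5, -1.6, 0]
    - [1, -3, 0]
    - [1.1, -4, 0]
    - [1.1, -4, 0]
    - [1.1, -4, 0]
    - [1.1, -4, 0]
    - [1.1, -4, 0]
    - [1.1, -4, 0]
    - [1.1, -4, 0]
    - [1.1, -4, 0]
    - [1.1, -3.5, 0]
    - [1, -2, 0]
    - [0, -1.2, 0]
    - [0, 0, 0]
  angular:
    - [0, 0, 0]
    - [0, 0, 0]
    - [0, 0, 0]
    - [0, 0, 0]
    - [0, 0, 0]
    - [0, 0, 0]
    - [0, 0, 0]
    - [0, 0, 0]
    - [0, 0, 0]
    - [0, 0, 0]
    - [0, 0, 0]
    - [0, 0, 0]
    - [0, 0, 0]
    - [0, 0, 0]
    - [0, 0, 0]
    - [0, 0, 0]
    - [0, 0, 0]
    - [0, 0, 0]
    - [0, 0, 0]
    - [0, 0, 0]

```text
clock: 6.05
position: [0.5265, 0.1047, 0.219]
ee_rot: [-3.136, -0.183, 0.002]
force: [-0.1, -0.5, -0.4]
width: 0.178
gripper_force: 20.0
```

Emit:
carry_out:
  claw: [1, 1, 1, 1, 1, 1, 1, 1, 1, 1, 1, 1, 1]
  delta_pos:
    - [0, 0, 0]
    - [0, 0, 0]
    - [0, 0, 0]
    - [0, 0, 0]
    - [0, 0, 0]
    - [0, 0, 0]
    - [0, 0, 0]
    - [0, 0, 0]
    - [0, 0, 0]
    - [0, 0, 0]
    - [0, 0, 0]
    - [0, 0, 0]
    - [0, 0, 0]
  angular:
    - [0, 0, -0.06]
    - [0, 0, -0.13]
    - [0, 0, -0.13]
    - [0, 0, -0.13]
    - [0, 0, -0.13]
    - [0, 0, -0.13]
    - [0, 0, -0.13]
    - [0, 0, -0.13]
    - [0, 0, -0.13]
    - [0, 0, -0.13]
    - [0, 0, -0.13]
    - [0, 0, -0.108]
    - [0, 0, 0]

```text
clock: 7.35
position: [0.527, 0.101, 0.2193]
ee_rot: [2.21, 2.232, -0.002]
force: [0.6, -1.2, 0.5]
width: 0.177
gripper_force: 20.0
```

```bash
cat > m.py <<'E'
import sys
from h import *
s=arm.observe(); r=R.from_rotvec(s["ee_rot"]); M=r.as_matrix(); p=np.array(s["position"])
print(s["clock"],p,np.round(M,3).tolist(),s["width"],s["gripper_force"],s["force"])
I={n:arm.get_image(n) for n in ("wrist","side","top")}
for l in ["pin_collar","pointer_pin","bush","grip_center","casting","tube_mouth"]:
  for n in I:
    q=arm.place_of(l,I[n])
    for a in q[:2]: 
      z={"bush":.135,"grip_center":.125,"tube_mouth":.125,"casting":.0,"pin_collar":p[2]-.004,"pointer_pin":p[2]-.044}[l]
      print(l,n,np.round(px(a["centre"]),1),round(a["conf"],2),np.round(onz(px(a["centre"]),I[n],z)[:2],4))
save(I["wrist"],sys.argv[1]+"_w.png")
np.savez(sys.argv[1],**{n+k:np.array(I[n][k]) for n in I for k in("frame","mtx","T")})
E
python3 m.py m2
```

```text
7.35 [0.52703441 0.10097488 0.21932688] [[-0.01, 1.0, -0.001], [1.0, 0.01, -0.001], [-0.001, -0.001, -1.0]] 0.1765177630545081 19.998599588871002 [ 0.56367937 -1.18553172  0.54103113]
pin_collar wrist [256.4 243.7] 0.82 [0.5259 0.101 ]
pin_collar side [241.7 161.2] 0.5 [0.5378 0.1064]
pointer_pin wrist [260.4 214.1] 0.84 [0.5282 0.1019]
pointer_pin wrist [259.8 184.5] 0.27 [0.5276 0.1214]
pointer_pin side [238.3 174.2] 0.6 [0.5254 0.0939]
pointer_pin top [272.6 135.5] 0.54 [0.7137 0.0176]
pointer_pin top [366.  218.1] 0.34 [ 0.4904 -0.2362]
bush wrist [258.3 186.5] 0.8 [0.5268 0.108 ]
bush side [237.8 182.6] 0.69 [0.5226 0.1066]
grip_center wrist [258.  127.2] 0.86 [0.5262 0.1503]
grip_center side [242.1 180.8] 0.57 [0.537  0.1321]
casting wrist [ 88.3 128.5] 0.96 [0.3408 0.1319]
casting wrist [261.7 128.4] 0.63 [0.5303 0.1338]
casting side [242.8 233.4] 0.83 [0.533  0.0079]
casting side [173.  279.8] 0.77 [ 0.3293 -0.182 ]
casting top [275.9 209.9] 0.97 [ 0.5177 -0.0036]
casting top [336.8 270.6] 0.78 [ 0.3313 -0.1955]
tube_mouth wrist [256.4  45.7] 0.66 [0.5246 0.2054]
tube_mouth side [237.5 170.2] 0.75 [0.5224 0.2012]
tube_mouth top [203.3 205.1] 0.78 [0.5218 0.2095]
```

View pics/m2_w.png

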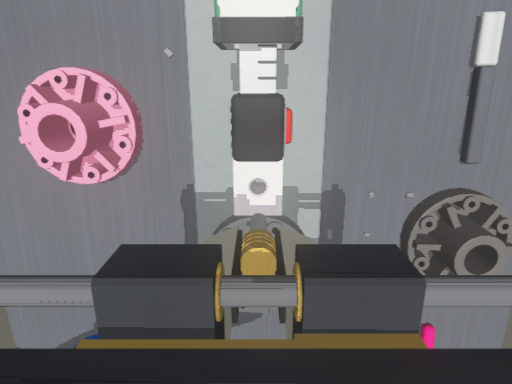

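Wrist view: hole in the nose at (258,187), pin held upright at (259,240), grip at (258,127), red button at (289,126). I'll shift about 6.5 mm along +y, lower until the tip is just above the plate, then measure again.

Emit:
carry_out:
  claw: [1, 1, 1, 1, 1]
  delta_pos:
    - [0.3, 0, 0.5]
    - [0.35, 0, 1]
    - [0, 0, 1]
    - [0, 0, 0.2]
    - [0, 0, 0]
  angular:
    - [0, 0, 0]
    - [0, 0, 0]
    - [0, 0, 0]
    - [0, 0, 0]
    - [0, 0, 0]

```text
clock: 8.9
position: [0.5269, 0.1096, 0.1919]
ee_rot: [-2.208, -2.233, 0.002]
force: [0.3, -0.2, -1.3]
width: 0.177
gripper_force: 20.0
```

```bash
python3 m.py m3 | grep -v casting; python3 - <<'E'
import cv2,numpy as np
d=np.load("m3.npz")
w=cv2.resize(d["wristframe"][110:300,180:340],(480,570),interpolation=2)
s=cv2.resize(d["sideframe"][130:200,215:265],(300,420),interpolation=2)
cv2.imwrite("pics/m3c.png",np.hstack([w,cv2.copyMakeBorder(s,0,150,0,0,0)])[:,:,::-1])
E
```

```text
8.9 [0.52686373 0.10964166 0.19186174] [[-0.011, 1.0, -0.002], [1.0, 0.011, -0.0], [-0.0, -0.002, -1.0]] 0.17696197411575407 19.999888837337494 [ 0.33856685 -0.21709388 -1.30925475]
pin_collar wrist [260.  242.2] 0.77 [0.5276 0.1106]
pin_collar side [241.3 165.3] 0.59 [0.5361 0.1275]
pointer_pin wrist [257.6 217.7] 0.86 [0.5263 0.1082]
bush wrist [258.5 209.8] 0.88 [0.5268 0.1087]
bush side [239.7 184.3] 0.77 [0.5287 0.0962]
bush side [319.  275.5] 0.41 [ 0.7125 -0.3125]
grip_center wrist [260.6 148.5] 0.61 [0.5278 0.1483]
grip_center side [242.7 183.9] 0.53 [0.5385 0.113 ]
tube_mouth wrist [259.7 240. ] 0.7 [0.528  0.0818]
tube_mouth wrist [261.7 148.5] 0.36 [0.5285 0.1483]
tube_mouth side [237.3 165.8] 0.74 [0.522  0.2312]
tube_mouth top [204.9 207.3] 0.73 [0.5157 0.2048]
```

View pics/m3c.png

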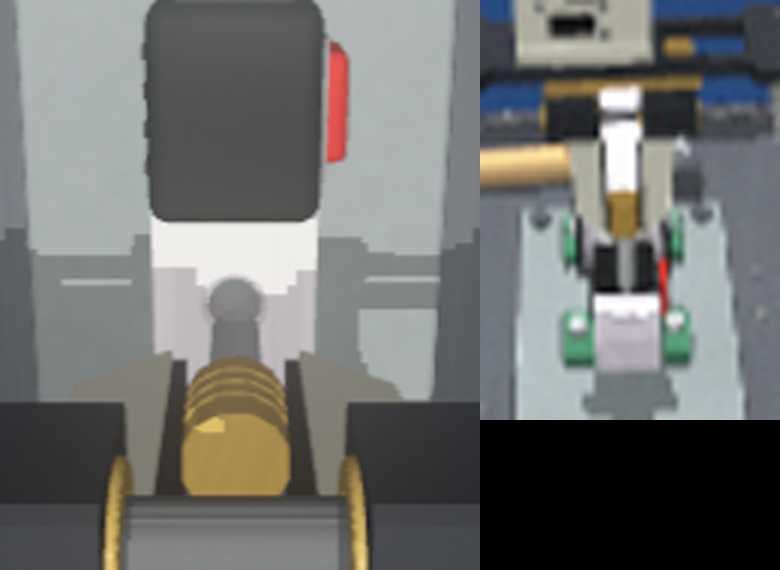

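Crop: hole centre at about (258.6,210.5) full-frame, shank in line in x, tip about 1 mm too far toward +y of the hole. I'll shift -1 mm and lower gently into the hole, watching the force.

Emit:
carry_out:
  claw: [1, 1, 1, 1, 1, 1, 1, 1, 1]
  delta_pos:
    - [-0.1, 0, 0]
    - [0, 0, 0]
    - [0, 0, 0.5]
    - [0, 0, 0.4]
    - [0, 0, 0.4]
    - [0, 0, 0.4]
    - [0, 0, 0.4]
    - [0, 0, 0.4]
    - [0, 0, 0]
  angular:
    - [0, 0, 0]
    - [0, 0, 0]
    - [0, 0, 0]
    - [0, 0, 0]
    - [0, 0, 0]
    - [0, 0, 0]
    - [0, 0, 0]
    - [0, 0, 0]
    - [0, 0, 0]

```text
clock: 10.85
position: [0.5269, 0.1086, 0.167]
ee_rot: [-2.209, -2.233, 0.002]
force: [-0.0, -0.7, -0.6]
width: 0.175
gripper_force: 20.0
```

Emit:
carry_out:
  claw: [1, 1, 1, 1, 1, 1, 1]
  delta_pos:
    - [0, 0, 0.5]
    - [0, 0, 0.5]
    - [0, 0, 0.5]
    - [0, 0, 0.5]
    - [0, 0, 0.4]
    - [0, 0, 0.3]
    - [0, 0, 0]
  angular:
    - [0, 0, 0]
    - [0, 0, 0]
    - [0, 0, 0]
    - [0, 0, 0]
    - [0, 0, 0]
    - [0, 0, 0]
    - [0, 0, 0]

```text
clock: 11.55
position: [0.527, 0.1086, 0.1401]
ee_rot: [-2.209, -2.233, 0.002]
force: [-1.4, -2.4, -1.8]
width: 0.179
gripper_force: 20.0
```

Emit:
carry_out:
  claw: [1, 4.5, 4.5, 4.5, 4.5, 4.5, 4.5, 4.5, 4.5, 4.5, 6.5, 6.5]
  delta_pos:
    - [0, 0, 0.1]
    - [0, 0, 0]
    - [0, 0, 0]
    - [0, 0, 0]
    - [0, 0, 0]
    - [0, 0, 0]
    - [0, 0, -1]
    - [0, 0, -2]
    - [0, 0, -2]
    - [0, 0, -1.5]
    - [0, 0, 0]
    - [0, 0, 0]
  angular:
    - [0, 0, 0]
    - [0, 0, 0]
    - [0, 0, 0]
    - [0, 0, 0]
    - [0, 0, 0]
    - [0, 0, 0]
    - [0, 0, 0]
    - [0, 0, 0]
    - [0, 0, 0]
    - [0, 0, 0]
    - [0, 0, 0]
    - [0, 0, 0]

```text
clock: 12.75
position: [0.5275, 0.1088, 0.205]
ee_rot: [2.209, 2.233, 0.001]
force: [-0.7, 0.1, 0.1]
width: 0.616
gripper_force: 0.0
```

```bash
python3 m.py m4 | grep -v casting; python3 - <<'E'
import cv2,numpy as np
d=np.load("m4.npz")
w=cv2.resize(d["wristframe"][20:260,160:350],(475,600),interpolation=2)
s=cv2.resize(d["sideframe"][130:230,210:265],(300,546),interpolation=2)
cv2.imwrite("pics/m4c.png",np.hstack([w,cv2.copyMakeBorder(s,0,54,0,0,0)])[:,:,::-1])
E
```

```text
12.75 [0.52745584 0.10880417 0.20500389] [[-0.011, 1.0, 0.001], [1.0, 0.011, -0.0], [-0.0, 0.001, -1.0]] 0.6164672004736421 0.0 [-0.67231471  0.12113122  0.14384866]
pin_collar wrist [259.8 204.5] 0.6 [0.5278 0.1305]
pin_collar side [240.4 181. ] 0.63 [0.5315 0.0138]
pin_collar top [276.3 136. ] 0.24 [0.7058 0.0089]
pointer_pin wrist [256.8 187.3] 0.97 [0.5263 0.1275]
pointer_pin side [240.6 192.3] 0.36 [0.5308 0.0124]
bush wrist [255.4 204. ] 0.91 [0.5254 0.1073]
bush side [237.4 182.8] 0.48 [0.5213 0.1056]
grip_center wrist [260.1 140.7] 0.96 [0.5283 0.1506]
grip_center side [239.1 180.1] 0.81 [0.527 0.137]
tube_mouth wrist [254.4  58.4] 0.93 [0.5239 0.2043]
tube_mouth side [238.7 167.6] 0.67 [0.5267 0.2184]
tube_mouth side [230.4 299.8] 0.56 [ 0.4996 -0.3655]
tube_mouth top [201.7 204.4] 0.73 [0.5237 0.2142]
```

View pics/m4c.png

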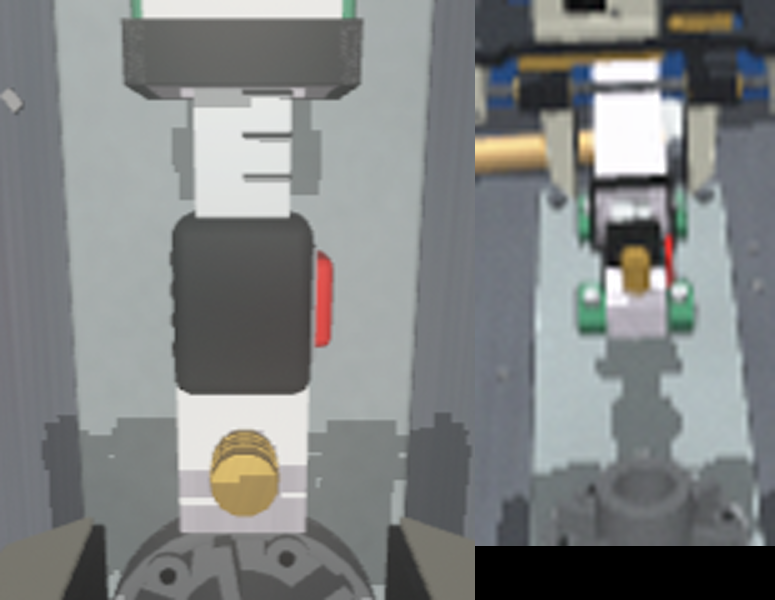

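Pin sits in the nose, head at crop (244,480) with the underside down on the plate. Grip centre is at crop (243,302), button at (322,300). The 10, 20 and 30 mm ticks are at crop rows 177, 135 and 93, with the mouth at about 98. I'll check the seating and work out distances.

```bash
python3 - <<'E'
from h import *
d=np.load("m4.npz"); W={"mtx":d["wristmtx"],"T":d["wristT"]}; T={"mtx":d["topmtx"],"T":d["topT"]};S={"mtx":d["sidemtx"],"T":d["sideT"]}
c=lambda x,y:(160+x/2.5,20+y/2.5)
print("head top px pred seated",proj([.527,.1083,.157],W),"meas",c(244,484), "from meas",onz(c(244,484),W,.157))
print("head right/left width mm", onz(c(278,484),W,.157)[0]-onz(c(210,484),W,.157)[0])
for n,y in [("gripfront",393),("gripback",212)]: print(n,onz(c(243,y),W,.145))
print("grip x",onz(c(172,302),W,.135),onz(c(311,302),W,.135), "button",onz(c(332,300),W,.13))
for z in (.125,.13,.135,.14): print(z,[round(onz(c(270,y),W,z)[1],4) for y in (177,135,93)])
for z in (.11,.15):print("ring",z,onz(c(243,98),W,z)[1])
hsv=cv2.cvtColor(d["topframe"],cv2.COLOR_RGB2HSV)
g=d["topframe"][190:222,255:305].astype(int).sum(2); 
g2=d["topframe"]; 
print(g[2:30:2,8:44:2]//3)
E
```

```text
head top px pred seated [257.68817055 214.04919309] meas (257.6, 213.6) from meas [0.52694019 0.10860865 0.157     ]
head right/left width mm 0.01750259899461304
gripfront [0.5264649  0.12961831 0.145     ]
gripback [0.52602205 0.17604511 0.145     ]
grip x [0.50727258 0.15189276 0.135     ] [0.54440141 0.1522693  0.135     ] button [0.55051063 0.15208255 0.13      ]
0.125 [np.float64(0.1841), np.float64(0.1947), np.float64(0.2051)]
0.13 [np.float64(0.1842), np.float64(0.1946), np.float64(0.2048)]
0.135 [np.float64(0.1843), np.float64(0.1945), np.float64(0.2044)]
0.14 [np.float64(0.1844), np.float64(0.1943), np.float64(0.2041)]
ring 0.11 0.204786829797257
ring 0.15 0.20221184786285945
[[117 116 104 118  90 113  91 114 122 121 118 120  95  78 120 108 115 175]
 [115 112 110  84 125 122 117 120 120 122  87 122 122 114 123 121  93 114]
 [109 106 105  98 104 124 123 116 107  97 113 118 122  75  76  60 119 114]
 [105 102  98  97  76 117 105 119 121 123 121 113  98  81 104 121 112 112]
 [ 91  98  97  94  92  78 121 118  69  63  75 124 115 122 117 120  62 117]
 [ 61  66  93  91  91  82 126  54  37  46  92  61 125 110 122 122 113 119]
 [ 65  61  56  72  88  87  52  30  33  30  38  75 126 117 118 122 119 108]
 [ 66  65  60  53  55  85  67  31  33  31  29  96 123 119 116 117 116 106]
 [ 69  67  62  57  52  48  77  33  32  31  30 102 123 111 120 122 120 108]
 [ 71  68  64  61  55  51  44  54  34  29  48 121 121  95 122 121 122 122]
 [ 73  70  67  64  58  54  47  45 122 118 125 123 104 124 100 120  38 122]
 [ 75  71  69  65  60  58  50  44  86 116  89  64 125 123 120  80 122 115]
 [ 74  72  71  66  64  58  57  50  40 116 120 115  89 125 124  87 117 113]
 [ 75  74  71  69  66  62  59  51  45  66 127 123 111 117 119 117 113 119]]
```

Seated, since head-top prediction and measurement agree. Grip centre is about (0.526, 0.1528), opening about 29 mm, so travel is about 121 mm. Moving over the grip, then down.

Emit:
carry_out:
  claw: [6.5, 6.5, 6.5, 6.5, 6.5, 6.5, 6.5, 6.5, 6.5, 6.5]
  delta_pos:
    - [1.4, -0.1, 0]
    - [1.5, 0, 0]
    - [1.5, 0, 0]
    - [0, 0, 0]
    - [0, 0, 2.5]
    - [0, 0, 2.5]
    - [0, 0, 2.5]
    - [0, 0, 1.5]
    - [0, 0, 0.7]
    - [0, 0, 0]
  angular:
    - [0, 0, 0]
    - [0, 0, 0]
    - [0, 0, 0]
    - [0, 0, 0]
    - [0, 0, 0]
    - [0, 0, 0]
    - [0, 0, 0]
    - [0, 0, 0]
    - [0, 0, 0]
    - [0, 0, 0]

```text
clock: 14.8
position: [0.5255, 0.1527, 0.107]
ee_rot: [-2.208, -2.233, 0.002]
force: [-0.0, -0.5, -0.2]
width: 0.712
gripper_force: 0.0
```

Emit:
carry_out:
  claw: [4.6, 4.6, 3, 3, 3, 3, 3, 3]
  delta_pos:
    - [0, 0, 0]
    - [0, 0, 0]
    - [0, 0, 0]
    - [0, 0, 0]
    - [0, 0, 0]
    - [0, 0, 0]
    - [0, 0, 0]
    - [0, 0, 0]
  angular:
    - [0, 0, 0]
    - [0, 0, 0]
    - [0, 0, 0]
    - [0, 0, 0]
    - [0, 0, 0]
    - [0, 0, 0]
    - [0, 0, 0]
    - [0, 0, 0]
  force: 25

```text
clock: 15.6
position: [0.5263, 0.153, 0.1085]
ee_rot: [2.209, 2.233, 0.002]
force: [-0.2, -0.5, 5.8]
width: 0.397
gripper_force: 25.0
```

Emit:
carry_out:
  claw: [3, 3, 3, 3]
  delta_pos:
    - [0, 0, 0]
    - [0, 0, 0]
    - [0, 0, 0]
    - [0, 0, 0]
  angular:
    - [0, 0, 0]
    - [0, 0, 0]
    - [0, 0, 0]
    - [0, 0, 0]
  force: 32

```text
clock: 16.0
position: [0.5263, 0.153, 0.1085]
ee_rot: [2.209, 2.233, 0.002]
force: [0.0, -0.4, 6.5]
width: 0.39
gripper_force: 32.0
```

```bash
python3 m.py m5 | grep -v casting; python3 - <<'E'
import cv2,numpy as np
d=np.load("m5.npz")
w=cv2.resize(d["wristframe"][60:300,130:390],(650,600),interpolation=2)
cv2.imwrite("pics/m5c.png",w[:,:,::-1])
E
```

```text
16.0 [0.52628885 0.15298142 0.10854785] [[-0.011, 1.0, 0.001], [1.0, 0.011, 0.0], [0.0, 0.001, -1.0]] 0.3899084824321708 32.00050234794617 [ 0.03479015 -0.446754    6.52103336]
pin_collar side [242.2 182.7] 0.55 [0.537  0.1515]
pointer_pin side [241.2 192.1] 0.4 [0.5325 0.1529]
bush side [235.4 184.6] 0.48 [0.5147 0.0952]
bush top [278.2 207.2] 0.15 [ 0.5185 -0.0022]
grip_center wrist [259.6 267.3] 0.59 [0.5268 0.151 ]
grip_center side [240.  182.7] 0.59 [0.5298 0.1208]
tube_mouth wrist [256.  152.4] 0.88 [0.5246 0.2051]
tube_mouth side [237.9 168.8] 0.84 [0.5237 0.2105]
```

View pics/m5c.png

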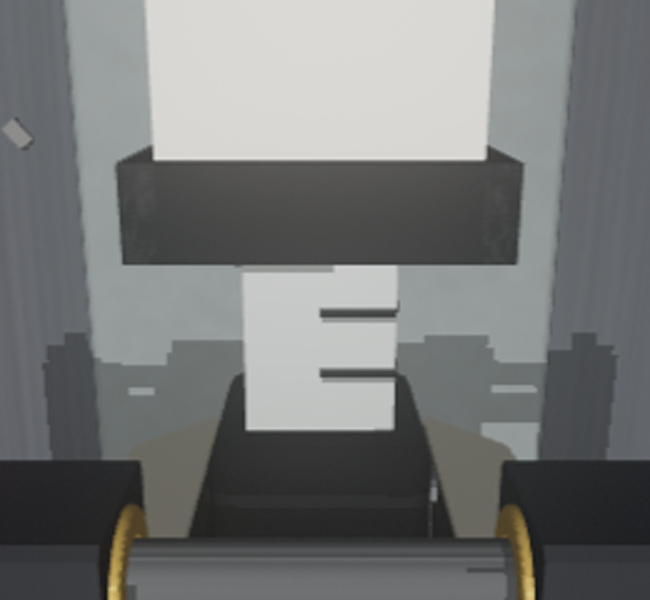

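The fingers are on the grip with the button hidden; the mouth is at crop row 265, ticks 10 and 20 at rows 373 and 312. As a lock test I'll draw just 3 mm slowly and read the force; free sliding should take about 2 N.

Emit:
carry_out:
  claw: [3, 3, 3, 3, 3]
  delta_pos:
    - [-0.1, 0, 0]
    - [-0.1, 0, 0]
    - [-0.1, 0, 0]
    - [0, 0, 0]
    - [0, 0, 0]
  angular:
    - [0, 0, 0]
    - [0, 0, 0]
    - [0, 0, 0]
    - [0, 0, 0]
    - [0, 0, 0]
  force: 40

```text
clock: 17.55
position: [0.5263, 0.1505, 0.1086]
ee_rot: [2.209, 2.234, 0.003]
force: [-0.8, 2.1, 6.8]
width: 0.393
gripper_force: 40.0
```

```bash
python3 m.py m6 | grep -E "^1|tube_mouth wrist"; python3 - <<'E'
import numpy as np,cv2
a=np.load("m5.npz")["wristframe"].astype(int).sum(2);b=np.load("m6.npz")["wristframe"].astype(int).sum(2)
# col through ticks: crop x 360 -> 274; rows
print(a[164:236,274].tolist());print(b[164:236,274].tolist())
E
```

```text
17.55 [0.52632366 0.15053253 0.10855565] [[-0.011, 1.0, 0.001], [1.0, 0.011, 0.001], [0.001, 0.001, -1.0]] 0.39304164317370494 40.00173568725586 [-0.77393295  2.08524649  6.81202384]
tube_mouth wrist [259.5 145.7] 0.78 [0.526  0.2055]
[217, 216, 580, 601, 602, 600, 600, 600, 600, 600, 598, 598, 598, 598, 598, 597, 597, 597, 594, 431, 252, 221, 220, 432, 450, 582, 592, 593, 593, 593, 592, 591, 593, 591, 590, 589, 589, 590, 589, 589, 588, 587, 586, 423, 247, 213, 213, 423, 442, 570, 582, 582, 582, 582, 581, 579, 578, 581, 579, 579, 578, 578, 576, 576, 576, 575, 575, 575, 297, 164, 164, 160]
[603, 603, 602, 601, 602, 601, 601, 602, 601, 601, 600, 598, 598, 598, 598, 598, 597, 597, 597, 431, 253, 222, 222, 434, 582, 594, 593, 593, 593, 593, 593, 593, 592, 591, 590, 589, 590, 589, 591, 590, 589, 588, 586, 425, 247, 216, 256, 428, 571, 585, 583, 582, 582, 582, 581, 581, 581, 580, 580, 578, 578, 578, 577, 578, 577, 577, 575, 495, 249, 163, 163, 161]
```

Free: the arm moved with the hand at 2 N. Drawing out to just short of the mark.

Emit:
carry_out:
  claw: [3, 3, 3, 3, 3, 3, 3, 3, 3, 3, 3, 3, 3, 3, 3, 3, 3, 3, 3]
  delta_pos:
    - [-0.2, 0, 0]
    - [-0.4, 0, 0]
    - [-0.7, 0, 0]
    - [-0.8, 0, 0]
    - [-0.8, 0, 0]
    - [-0.8, 0, 0]
    - [-0.8, 0, 0]
    - [-0.8, 0, 0]
    - [-0.8, 0, 0]
    - [-0.8, 0, 0]
    - [-0.8, 0, 0]
    - [-0.8, 0, 0]
    - [-0.8, 0, 0]
    - [-0.7, 0, 0]
    - [-0.5, 0, 0]
    - [-0.3, 0, 0]
    - [-0.1, 0, 0]
    - [0, 0, 0]
    - [0, 0, 0]
  angular:
    - [0, 0, 0]
    - [0, 0, 0]
    - [0, 0, 0]
    - [0, 0, 0]
    - [0, 0, 0]
    - [0, 0, 0]
    - [0, 0, 0]
    - [0, 0, 0]
    - [0, 0, 0]
    - [0, 0, 0]
    - [0, 0, 0]
    - [0, 0, 0]
    - [0, 0, 0]
    - [0, 0, 0]
    - [0, 0, 0]
    - [0, 0, 0]
    - [0, 0, 0]
    - [0, 0, 0]
    - [0, 0, 0]

```text
clock: 20.5
position: [0.5275, 0.0408, 0.1085]
ee_rot: [2.209, 2.233, 0.001]
force: [-1.4, 0.8, 8.3]
width: 0.392
gripper_force: 40.0
```

```bash
python3 m.py m7 | grep -vE "casting"; python3 - <<'E'
import numpy as np,cv2
d=np.load("m7.npz")
w=cv2.resize(d["wristframe"][0:260,190:330],(323,600),interpolation=2)
t=cv2.resize(d["topframe"][180:230,190:305],(460,200),interpolation=2)
cv2.imwrite("pics/m7c.png",np.hstack([w,cv2.copyMakeBorder(t,0,400,0,0,0)])[:,:,::-1])
E
```

```text
20.5 [0.52745573 0.04077487 0.10850803] [[-0.011, 1.0, 0.001], [1.0, 0.011, -0.0], [-0.0, 0.001, -1.0]] 0.3918891123094437 40.00196814537048 [-1.42365503  0.78191436  8.30721453]
pin_collar side [242.4 200.9] 0.46 [0.5354 0.0454]
pointer_pin side [239.7 212.8] 0.46 [0.5254 0.0354]
pointer_pin side [239.3 197.8] 0.2 [0.5254 0.1192]
bush side [235.8 205. ] 0.58 [ 0.515  -0.0165]
bush side [241.5 230.7] 0.52 [ 0.5299 -0.1365]
bush top [115.7 203.4] 0.23 [0.5222 0.4533]
grip_center wrist [260.7 268.6] 0.77 [0.5285 0.0381]
grip_center side [241.6 201.6] 0.64 [0.5329 0.0137]
grip_center top [367.1 220.3] 0.24 [ 0.4859 -0.2547]
tube_mouth side [236.5 168.5] 0.91 [0.5189 0.2129]
tube_mouth top [204.3 204. ] 0.71 [0.525  0.2069]
```

View pics/m7c.png

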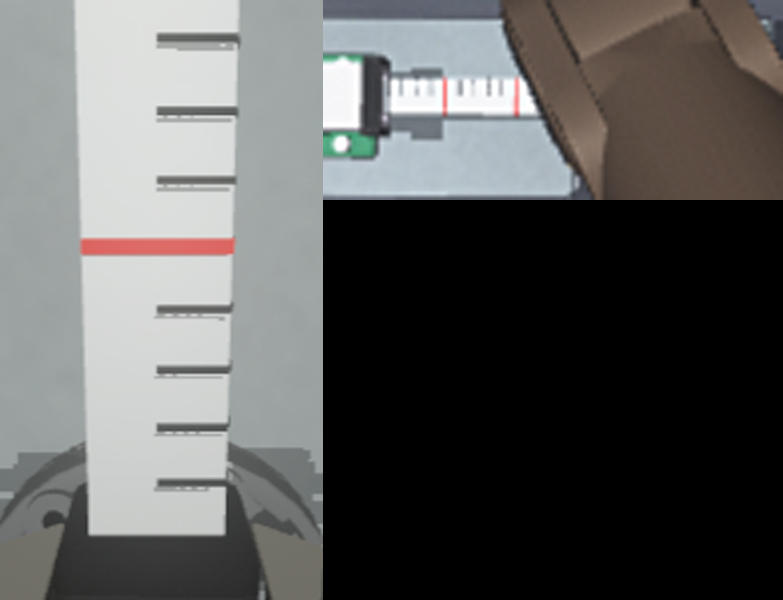

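Top crop: red 50 line at x=517, red 100 at 445, ticks 110/120/130, mouth at about 388, so the reading is about 140. I'll refine the mouth position from the stored frames.

```bash
python3 - <<'E'
from h import *
for k in ("m5","m6","m7"):
    d=np.load(k+".npz"); W={"mtx":d["wristmtx"],"T":d["wristT"]}
    f=d["wristframe"].astype(int).sum(2)[:,274]
    rows={"m5":(166,185,209,232),"m6":(None,184.8,208.8,231.5)}.get(k)
    if rows:
        for z in (.133,.135,.137): print(k,z,[round(onz((274.5,r+.5),W,z)[1],4) for r in rows if r and r!=166])
    if k=="m5": print("ring edge",[round(onz((274,166),W,z)[1],4) for z in (.148,.15)])
    if k=="m6":
        print("col",f[130:170].tolist(), "edge z.15", [(r,round(onz((274,r),W,.15)[1],4)) for r in (156,158,160,162,164)])
d=np.load("m4.npz"); W={"mtx":d["wristmtx"],"T":d["wristT"]}
for c in (235,262,268): print("m4 col",c,d["wristframe"].astype(int).sum(2)[44:100,c].tolist())
d=np.load("m7.npz"); T={"mtx":d["topmtx"],"T":d["topT"]}
for r in (201,204,207): print(r,d["topframe"][r,198:245].astype(int)[:,[0,1]].tolist())
E
```

```text
m5 0.133 [np.float64(0.1931), np.float64(0.1827), np.float64(0.1723)]
m5 0.135 [np.float64(0.1937), np.float64(0.1834), np.float64(0.1732)]
m5 0.137 [np.float64(0.1943), np.float64(0.1842), np.float64(0.1741)]
ring edge [np.float64(0.2048), np.float64(0.2052)]
m6 0.133 [np.float64(0.1907), np.float64(0.1803), np.float64(0.17)]
m6 0.135 [np.float64(0.1913), np.float64(0.181), np.float64(0.1709)]
m6 0.137 [np.float64(0.1919), np.float64(0.1818), np.float64(0.1718)]
col [238, 237, 237, 234, 232, 231, 230, 228, 225, 225, 224, 223, 220, 222, 220, 219, 219, 219, 214, 217, 217, 213, 217, 214, 215, 215, 217, 214, 214, 214, 215, 217, 435, 589, 603, 603, 602, 601, 602, 601] edge z.15 [(156, np.float64(0.2063)), (158, np.float64(0.2056)), (160, np.float64(0.2049)), (162, np.float64(0.2041)), (164, np.float64(0.2034))]
m4 col 235 [304, 304, 304, 302, 304, 303, 301, 299, 299, 283, 317, 517, 579, 584, 542, 348, 396, 406, 405, 406, 405, 406, 406, 407, 406, 407, 407, 408, 408, 408, 408, 409, 410, 408, 408, 408, 408, 408, 408, 408, 408, 408, 408, 408, 408, 408, 408, 407, 405, 407, 406, 405, 404, 403,
[... 1559 characters left out ...]
9], [248, 249], [243, 244], [247, 248], [246, 250], [246, 228], [247, 140], [247, 255], [252, 255], [255, 255], [148, 152], [52, 51], [93, 77]]
207 [[255, 255], [132, 132], [57, 57], [60, 62], [65, 65], [56, 59], [75, 77], [167, 172], [186, 191], [255, 255], [255, 255], [255, 255], [255, 255], [255, 255], [255, 255], [255, 255], [255, 255], [255, 255], [255, 255], [255, 255], [255, 255], [255, 255], [255, 151], [255, 255], [255, 255], [255, 255], [255, 255], [255, 255], [255, 255], [255, 255], [255, 255], [255, 255], [254, 254], [253, 253], [253, 253], [253, 253], [253, 253], [253, 255], [254, 255], [253, 222], [254, 141], [254, 255], [254, 255], [255, 255], [255, 255], [154, 156], [48, 48]]
```

Both methods agree: it started 31 mm out and is now at about 143 mm. Drawing 7 mm more.

Emit:
carry_out:
  claw: [3, 3, 3, 3, 3, 3, 3, 3]
  delta_pos:
    - [-0.2, 0, 0]
    - [-0.2, 0, 0]
    - [-0.2, 0, 0]
    - [-0.1, 0, 0]
    - [0, 0, 0]
    - [0, 0, 0]
    - [0, 0, 0]
    - [0, 0, 0]
  angular:
    - [0, 0, 0]
    - [0, 0, 0]
    - [0, 0, 0]
    - [0, 0, 0]
    - [0, 0, 0]
    - [0, 0, 0]
    - [0, 0, 0]
    - [0, 0, 0]

```text
clock: 22.35
position: [0.5275, 0.034, 0.1085]
ee_rot: [2.209, 2.233, 0.002]
force: [-1.2, 0.1, 9.2]
width: 0.399
gripper_force: 40.0
```

```bash
python3 - <<'E'
from h import *
s=arm.observe(); print(s["clock"],s["position"],s["width"],s["gripper_force"],s["force"])
T=arm.get_image("top");S=arm.get_image("side")
for r in (202,204,206): print([(202+i,)+tuple(int(v) for v in x[:2]) for i,x in enumerate(T["frame"][r,202:240]) if i<8 or int(x[0])-int(x[1])>15])
t=cv2.resize(T["frame"][190:220,195:245],(500,300),interpolation=2); q=cv2.resize(S["frame"][150:250,205:275],(280,400),interpolation=2)
cv2.imwrite("pics/m8.png",np.hstack([cv2.copyMakeBorder(t,0,100,0,0,0),q])[:,:,::-1])
E
```

```text
22.35 [0.52754704 0.03401641 0.10851078] 0.3993331521897348 40.0018036365509 [-1.24589459  0.12715125  9.21751549]
[(202, 62, 64), (203, 57, 61), (204, 76, 59), (205, 192, 138), (206, 255, 255), (207, 248, 253), (208, 220, 225), (209, 246, 248), (222, 247, 179), (223, 244, 218)]
[(202, 63, 66), (203, 57, 62), (204, 75, 60), (205, 173, 104), (206, 182, 189), (207, 251, 255), (208, 242, 245), (209, 246, 248), (222, 246, 178), (223, 246, 225)]
[(202, 62, 65), (203, 59, 63), (204, 75, 60), (205, 174, 104), (206, 184, 190), (207, 254, 255), (208, 249, 252), (209, 247, 250), (222, 250, 181), (223, 249, 227)]
```

View pics/m8.png

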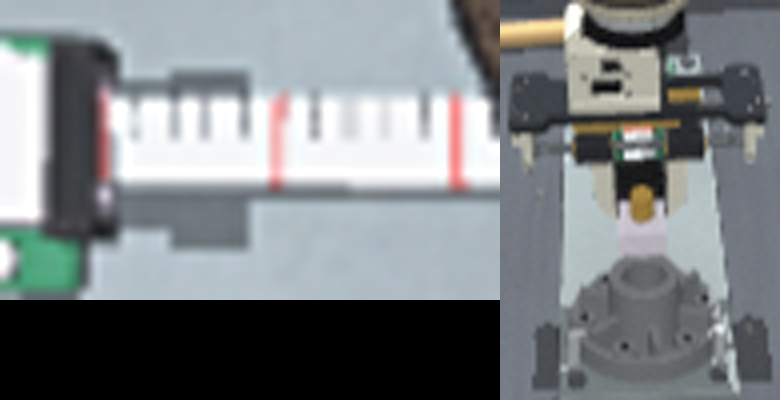

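The third red line stands right at the mouth (crop 103, red 100 at 278), the pin is upright in the nose over the bore, and the force is quiet. Handing in.

```bash
python3 -c "
from cell import arm
print(arm.sign_off())"
```

```text
the job is handed in; nothing more can be done
None
```

The job is handed in with the pointer pin seated in the nose, the arm at the 150 mark to within about 1 mm by the camera, and the grip still held at 40 N with the lock released (it slid freely at about 2 N). The sign-off returned no verdict.

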